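Pack four small canvases into their travel sleeves

ROBOT

A 6-joint arm with a two-finger parallel gripper is mounted at the origin on a cart in front of the work surface, level with it; the furniture and walls round the work are solid. World frame = base frame: x ahead of the robot, y to its left, z up, the work surface at z = 0. Lengths are in mm, angles in rad, forces in N, time in s.
With the tool pointing down it reaches from about 400 to 925 mm from the base axis. Payload 12.5 kg.
Tool frame: the origin (TCP) lies between the finger pads; the fingertips stand 11 mm ahead of it and the grasp point (between the pads) lies 8 mm behind it (env.tip_extent is the distance from the TCP to the fingertips, in mm); x points along the fingers, z is the direction in which the jaws open and shut, and the axes are right-handed (so a half turn about x gives the same grasp; the last joint's range is limited). The gripper opens to 95 mm and grips with 3 to 60 N. Pads are 20 mm wide; open, the fingers measure 119 mm over their backs; the gripper's body (75 mm by 180 mm) begins 59 mm behind the grasp point.
Start: joints at [-1.387, 0.491, 1.559, -0, 1.092, -0.106], TCP at [178.623, -598.949, 225.661] pointing down, gripper open.
Joint ranges: [-3.1, 3.1], [-0.84, 2.19], [0.05, 2.79], [-1.13, 4.28], [0.06, 2.93], [-2.69, 2.69]. Speed limits (rad/s): [2.22, 2.22, 2.79, 3.14, 3.14, 3.14].

INTERFACE

Orientations are given as [roll, pitch, yaw] about the fixed x, y, z axes, in that order (R = Rz(yaw) Ry(pitch) Rx(roll)).
In Python, from cell import status, imaging, env gives the robot as it stands. The module is installed in compiled form; this text tells all that it offers.
- The arm moves only by the tool apply_moves, never from a script. Its argument "increments" is a list of rows, each a list of 5 numbers: the closure, from 0 (fully open) to 1 (shut), then the shift along the tool's x, y, z in mm, then the turn about the tool's x in degrees. A call has 1 to 10 rows; each row shifts and turns the commanded pose from where the row before left it, along the tool's axes as they then stand; what a row does not reach is not made up. A row lasts 1/10 s, in which the tool goes at most 50 mm and 8.59 degrees, less where a joint would pass 70% of its speed; a pose out of reach is approached as far as the arm can. A call with a gripper value outside its range is refused whole. The fingers move at their own pace and stop on an object; the grip force is fixed at half the most. Time passes only in rows, so rows that do not move let the fingers close. It gives the time, the measured TCP pose, the force and the opening at its end, in the units of the state.
- status.state(): the state, without advancing time (a new reading comes with each control period).
- imaging.read_camera(name): name is "scene" or "top" or "wrist"; returns a dict with "pixels" (420x560x3 uint8, red, green, blue), "fovy" (degrees; the focal length in pixels is half the picture's height over the tangent of half this angle, whatever the lens; pixels are square), "cx", "cy" (the principal point, pixels), "R" (3x3) and "t" (3): a world point X has camera coordinates R X + t. Camera axes: x right, y down, z forward; pixel columns grow to the right and rows downward; lengths in mm; the calibration is good to about 2 mm. A picture is of the moment at which its call begins. There is no depth.
- env.job_done(): hands the job in, once; it reports no verdict.
The state is a dict: "t": time; "joints": joint angles; "qvel": joint speeds; "tau": joint torques, N m; "eef_pos": TCP position; "tcp_rot": TCP orientation; "ft_force": force on the tool from outside, world axes, zero at the start; "moment": the same for the moment, N m; "opening": opening from 0.0 (shut) to 1.0 (fully open).
Only numpy, scipy, OpenCV 4.12 (cv2) and the standard library are available. Lean on these libraries where they do the work, as an engineer would, in place of code of your own. Each camera call takes 0.05 s, during which the arm holds its last target. There are 200 camera calls.

TASK

The four primed canvases in the drying rack are ready to travel: move each one to the crate and put it in the half sleeve that was made for its width (the sleeve's inside is 16 mm longer than the canvas is wide). Keep the canvases upright, lower each right down onto the sleeve's floor without dropping it, and leave all four standing straight in their own sleeves.

Things in the scene. Friction and masses are not known exactly. Their poses are not given: they have to be found in the camera images.
- canvas_narrow: primed canvas on a wooden stretcher, the smallest in area: 60 wide, 105 tall, 16 thick (mm), 0.1-0.3 kg. Stands upright in one of the rack's four places (varies). Origin: middle of its lower edge; x along its width, y through its thickness (bare bars at +y), z up. Flat faces; a grip across the 16 mm at the middle of the top edge is clear of rack and sleeve to 35 mm below that edge
- canvas_upright: primed canvas on a wooden stretcher, the middle upright one: 78 wide, 130 tall, 16 thick (mm), 0.1-0.3 kg. Stands upright in one of the rack's four places (varies). Origin: middle of its lower edge; x along its width, y through its thickness (bare bars at +y), z up. Flat faces; a grip across the 16 mm at the middle of the top edge is clear of rack and sleeve to 35 mm below that edge
- canvas_large: primed canvas on a wooden stretcher, the tallest: 96 wide, 150 tall, 16 thick (mm), 0.1-0.3 kg. Stands upright in one of the rack's four places (varies). Origin: middle of its lower edge; x along its width, y through its thickness (bare bars at +y), z up. Flat faces; a grip across the 16 mm at the middle of the top edge is clear of rack and sleeve to 35 mm below that edge
- canvas_landscape: primed canvas on a wooden stretcher, the widest and lowest: 114 wide, 100 tall, 16 thick (mm), 0.1-0.3 kg. Stands upright in one of the rack's four places (varies). Origin: middle of its lower edge; x along its width, y through its thickness (bare bars at +y), z up. Flat faces; a grip across the 16 mm at the middle of the top edge is clear of rack and sleeve to 35 mm below that edge
- sleeve_narrow: open-topped plywood half sleeve, felt lined, made for the canvas 60 mm wide: inside 76 long, 32 wide, 45 deep; walls and floor 5, outside 86 x 42 x 50 high (mm). Fixed in the crate. The four differ only in length; order varies; about 78 mm apart (70 at least). Origin: middle of its underside (inner floor 5 mm above); x along its length, y across, z up
- sleeve_upright: open-topped plywood half sleeve, felt lined, made for the canvas 78 mm wide: inside 94 long, 32 wide, 45 deep; walls and floor 5, outside 104 x 42 x 50 high (mm). Fixed in the crate. The four differ only in length; order varies; about 78 mm apart (70 at least). Origin: middle of its underside (inner floor 5 mm above); x along its length, y across, z up
- sleeve_large: open-topped plywood half sleeve, felt lined, made for the canvas 96 mm wide: inside 112 long, 32 wide, 45 deep; walls and floor 5, outside 122 x 42 x 50 high (mm). Fixed in the crate. The four differ only in length; order varies; about 78 mm apart (70 at least). Origin: middle of its underside (inner floor 5 mm above); x along its length, y across, z up
- sleeve_landscape: open-topped plywood half sleeve, felt lined, made for the canvas 114 mm wide: inside 130 long, 32 wide, 45 deep; walls and floor 5, outside 140 x 42 x 50 high (mm). Fixed in the crate. The four differ only in length; order varies; about 78 mm apart (70 at least). Origin: middle of its underside (inner floor 5 mm above); x along its length, y across, z up
- drying_rack: wooden drying rack, fixed: two rails 290 mm long, top 22 mm above the table, with pairs of upright dowels (tops 67 mm above the table) that leave four places 22 mm wide in a row, 78 mm apart. Origin: middle of the rack at table height; y along the row, x along the canvases' widths, z up
- crate: low plywood carrying crate, fixed, 142 x 320 mm, bottom board 10 mm thick, end boards 60 mm high with hand slots; the sleeves stand on its board in a row along its y. Origin: middle of its underside; z up. Rack and crate stand side by side, either one on the robot's left

How it is judged (in metres and radians):
At the end, for the whole second after the job is handed in: Each canvas in the sleeve 16 mm longer inside than the canvas is wide: middle of its lower edge within 12 mm of the sleeve's middle along and across, 2 to 10 mm above the sleeve's underside (floor: 5 mm), upright within 0.2 rad, in line within 0.25 rad, at rest, released (x of canvas_narrow in the frame of sleeve_narrow between -0.012 and 0.012 m and y of canvas_narrow in the frame of sleeve_narrow between -0.012 and 0.012 m and z of canvas_narrow in the frame of sleeve_narrow between 0.002 and 0.01 m and angle between each of canvas_narrow, canvas_upright, canvas_large, canvas_landscape's own z axis and vertical below 0.2 rad and angle between the x axis of canvas_narrow and the x axis of sleeve_narrow, either way round below 0.25 rad and linear speed of each of canvas_narrow, canvas_upright, canvas_large, canvas_landscape below 0.02 m/s and x of canvas_upright in the frame of sleeve_upright between -0.012 and 0.012 m and y of canvas_upright in the frame of sleeve_upright between -0.012 and 0.012 m and z of canvas_upright in the frame of sleeve_upright between 0.002 and 0.01 m and angle between the x axis of canvas_upright and the x axis of sleeve_upright, either way round below 0.25 rad and x of canvas_large in the frame of sleeve_large between -0.012 and 0.012 m and y of canvas_large in the frame of sleeve_large between -0.012 and 0.012 m and z of canvas_large in the frame of sleeve_large between 0.002 and 0.01 m and angle between the x axis of canvas_large and the x axis of sleeve_large, either way round below 0.25 rad and x of canvas_landscape in the frame of sleeve_landscape between -0.012 and 0.012 m and y of canvas_landscape in the frame of sleeve_landscape between -0.012 and 0.012 m and z of canvas_landscape in the frame of sleeve_landscape between 0.002 and 0.01 m and angle between the x axis of canvas_landscape and the x axis of sleeve_landscape, either way round below 0.25 rad); the robot touches nothing.
It fails at once if a canvas is let fall (faster than 0.7 m/s with no finger on it, as after 25 mm of free fall) ((linear speed of canvas_narrow above 0.7 m/s and contact force between canvas_narrow and the fingers below 0.05 N) or (linear speed of canvas_upright above 0.7 m/s and contact force between canvas_upright and the fingers below 0.05 N) or (linear speed of canvas_large above 0.7 m/s and contact force between canvas_large and the fingers below 0.05 N) or (linear speed of canvas_landscape above 0.7 m/s and contact force between canvas_landscape and the fingers below 0.05 N)).
It fails at once if a canvas is tipped more than 45 degrees from upright (angle between any of canvas_narrow, canvas_upright, canvas_large, canvas_landscape's own z axis and vertical above 0.785 rad).
It also fails if it takes over 112 s, if anything falls off the work surface, if the arm or the gripper's body presses on something with over 40 N, if the wrist force passes 120 N, or if a joint passes its speed limit or range.

## Working session

There is one attempt and no reset: what is moved stays moved. The work goes in short steps, Python scripts to look and compute and a tool call to move; the robot and the scene stay as the last step left them, time stands still between calls to the robot, and variables do not carry over. Pictures are saved under pics/ and viewed, about 12 in all and at most 16, crops included, and the job is handed in when it is done.

Besides the shell and the picture viewer there is one more tool, called after "Request:" as name(argument=value, ...) on one line, values as JSON. apply_moves: Moves the arm, as the interface text tells. Its arguments: {"type":"object","properties":{"increments":{"type":"array"}},"required":["increments"]}

```bash
mkdir -p pics; python3 - <<'E'
from cell import status, imaging, env
import cv2,numpy as np
s=status.state();print({k:np.round(v,3).tolist() for k,v in s.items()}, env.tip_extent)
for n in("scene","top"):
    d=imaging.read_camera(n);cv2.imwrite(f"pics/{n}0.png",d["pixels"][:,:,::-1])
    print(n,d["fovy"],d["cx"],d["cy"],np.round(d["R"],4).tolist(),np.round(d["t"],1).tolist(),"C",-np.array(d["R"]).T@d["t"])
E
```

```text
{'t': 0.0, 'joints': [-1.387, 0.492, 1.559, 0.0, 1.092, -0.106], 'qvel': [0.0, -0.001, -0.0, -0.001, -0.0, 0.001], 'tau': [-0.002, -61.266, -25.818, 0.069, 0.048, -0.0], 'eef_pos': [178.592, -598.684, 225.021], 'tcp_rot': [3.023, 1.57, 1.742], 'ft_force': [0.525, 1.076, -0.507], 'moment': [0.045, -0.021, 0.003], 'opening': 1.002} 11.0
scene 53.63080499085039 274.93986989054497 210.22021968430354 [[-0.787, -0.6169, -0.0091], [-0.409, 0.5327, -0.7409], [0.4619, -0.5794, -0.6715]] [392.4, 236.7, 1127.3] C [-115.0692752   769.08053046  935.94837081]
top 47.11911991183186 273.35656408774804 204.6969746107491 [[-0.0063, -0.9999, -0.0103], [-0.9949, 0.0073, -0.1003], [0.1004, 0.0097, -0.9949]] [-0.4, 472.4, 1436.1] C [ 325.8212441   -17.69164737 1476.19938741]
```

View pics/top0.png

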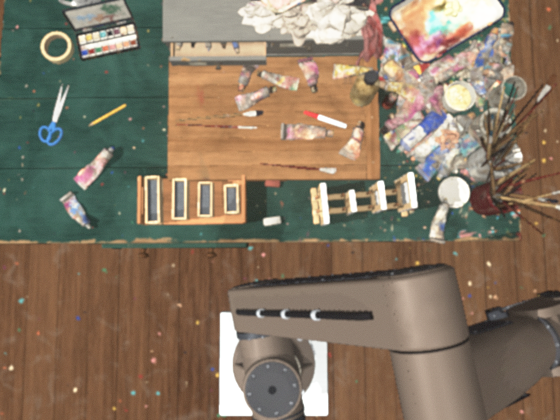

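View pics/scene0.png

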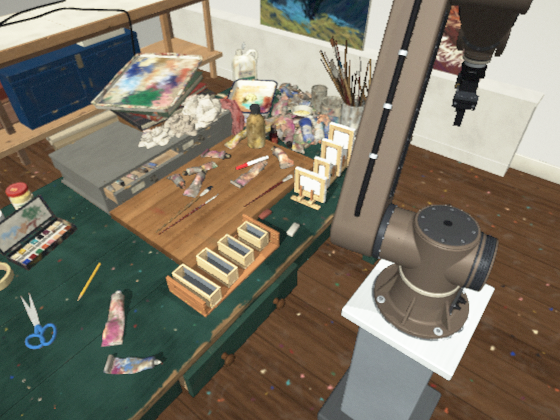

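The top view shows the crate on the left (+y, px 140–245, 175–222) with four sleeves whose length falls towards −y. The rack is on the right (px 310–417, 175–222). I'll zoom in on both.

```bash
python3 - <<'E'
import cv2,numpy as np
a=cv2.imread("pics/top0.png")
c=cv2.resize(a[168:228,132:252],None,fx=6.5,fy=4.9,interpolation=cv2.INTER_CUBIC)
c=cv2.resize(a[168:228,132:252],None,fx=6,fy=6,interpolation=cv2.INTER_CUBIC)[:, :]
d=cv2.resize(a[165:231,304:424],None,fx=6,fy=6,interpolation=cv2.INTER_CUBIC)
c=cv2.resize(c,None,fx=.75,fy=.75);d=cv2.resize(d,None,fx=.75,fy=.75)
cv2.imwrite("pics/crop.png",np.vstack([c,d]))
E
```

```text
(no output)
```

View pics/crop.png

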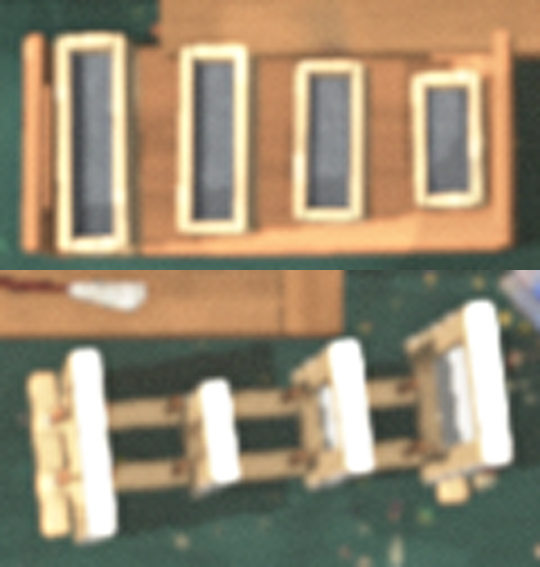

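```bash
cat > h.py <<'E'
import numpy as np,cv2
from cell import status,imaging,env
from scipy.spatial.transform import Rotation as Ro
def bp(d,uv,z):
    f=d["pixels"].shape[0]/2/np.tan(np.radians(d["fovy"]/2)); R=np.array(d["R"]);C=-R.T@np.array(d["t"])
    r=R.T@np.array([(uv[0]-d["cx"])/f,(uv[1]-d["cy"])/f,1]); return (C+r*(z-C[2])/r[2])
def proj(d,X):
    f=d["pixels"].shape[0]/2/np.tan(np.radians(d["fovy"]/2)); c=np.array(d["R"])@X+d["t"]; return c[:2]/c[2]*f+[d["cx"],d["cy"]]
def toolR():
    return Ro.from_euler("xyz",status.state()["tcp_rot"]).as_matrix()
E
python3 - <<'E'
from h import *
print(toolR().round(3).tolist())
d=imaging.read_camera("top");np.set_printoptions(precision=1,suppress=True)
S={"landscape":[(60,36),(127,36),(129,248),(60,250)],"large":[(181,46),(247,46),(246,232),(178,232)],"upright":[(297,62),(364,62),(362,218),(294,218)],"narrow":[(413,73),(478,72),(483,204),(415,206)]}
for n,c in S.items():
    P=np.array([bp(d,(132+(x+.5)/4.5-.5,168+(y+.5)/4.5-.5),60) for x,y in c])[:,:2]
    t=(P[0]+P[1]-P[2]-P[3])/2;w=(P[0]+P[3]-P[1]-P[2])/2
    print("sleeve",n,P.mean(0),"len",np.hypot(*t),"w",np.hypot(*w),"ang",np.degrees(np.arctan2(t[1],t[0])))
g=cv2.resize(d["pixels"][165:231,304:424],None,fx=4.5,fy=4.5,interpolation=cv2.INTER_CUBIC)
m=(g.min(2)>225).astype(np.uint8);k,l,st,ce=cv2.connectedComponentsWithStats(m)
for i in range(1,k):
    if st[i,4]<800:continue
    (cx,cy),wh,a=cv2.minAreaRect(np.argwhere(l==i)[:,::-1].astype(np.float32))
    x=st[i,0]+st[i,2]/2
    H=122 if x<150 else 127 if x<270 else 152 if x<400 else 172
    b=cv2.boxPoints(((cx,cy),wh,a)); b=b[np.argsort(b[:,1])]
    T=[bp(d,(304+(x+.5)/4.5-.5,165+(y+.5)/4.5-.5),H)[:2] for x,y in (b[:2].mean(0),b[2:].mean(0))]
    t=T[0]-T[1];print("canvas",st[i],H,(T[0]+T[1])/2,"len",np.hypot(*t),"ang",np.degrees(np.arctan2(t[1],t[0])),"short",min(wh)/4.5/.36)
E
```

```text
[[-0.0, 0.958, 0.286], [0.001, 0.286, -0.958], [-1.0, 0.0, -0.001]]
sleeve landscape [487.8 354.5] len 141.37300083714328 w 44.936860480998426 ang 1.3555405862695342
sleeve large [489.5 275.9] len 123.36804801417895 w 44.2450138919652 ang 0.1570157141935617
sleeve upright [488.2 199.2] len 103.3965505324127 w 44.52471708277026 ang -0.45273622241901035
sleeve narrow [488.4 121.4] len 87.83867682412092 w 43.81717500263847 ang 1.6519596697990262
canvas [ 466   33   44  160 4381] 172 [ 496.3 -382.9] len 97.74808598242869 ang 4.977143099492252 short 18.378673365086687
canvas [ 330   71   42  130 3430] 152 [ 484.7 -304.9] len 80.04614132823008 ang 6.539862595319381 short 18.327046618049526
canvas [  73   81   41  184 4655] 122 [ 466.5 -148.1] len 115.72800115571147 ang 4.837787803328717 short 17.243711448010103
canvas [ 202  112   36   99 2446] 127 [ 472.4 -227.3] len 61.675902103682446 ang 5.982354206039929 short 16.74925368509175
```

```bash
cat >> h.py <<'E'
def to(x,y,z,yaw):
    """print deltas: first turn (deg about tool x), then shift along the tool axes as they are after the turn"""
    s=status.state();M=toolR();cur=np.degrees(np.arctan2(M[1,1],M[0,1]))
    a=np.radians(yaw);D=np.array([x,y,z])-s["eef_pos"]
    print("t %.1f pos %s yaw %.2f tilt %.3f F %s open %.3f | turn %.1f shift x %.1f y %.1f z %.1f"%(s["t"],np.round(s["eef_pos"],1),cur,M[2,0],np.round(s["ft_force"],1),s["opening"],cur-yaw,-D[2],D[0]*np.cos(a)+D[1]*np.sin(a),D[0]*np.sin(a)-D[1]*np.cos(a)))
E
python3 -c "
from h import *
to(466.5,-148.1,225,5.6)"
```

```text
t 0.1 pos [ 178.6 -598.8  225.2] yaw 16.60 tilt -1.000 F [-0.2  0.1 -0.7] open 1.003 | turn 11.0 shift x 0.2 y 330.5 z -420.4
```

Request:
apply_moves(increments=[[0.4, 0, 0, 0, 5.5], [0.4, 0, 0, 0, 5.5], [0.4, 0, 30, -38, 0], [0.4, 0, 30, -38, 0], [0.4, 0, 30, -38, 0], [0.4, 0, 30, -38, 0], [0.4, 0, 30, -38, 0], [0.4, 0, 30, -38, 0], [0.4, 0, 30, -38, 0], [0.4, 0, 30, -38, 0]])

```text
t: 1.15
eef_pos: [388.4, -271.2, 225.7]
tcp_rot: [0.463, 1.571, -1.01]
ft_force: [0.5, -0.6, 0.4]
opening: 0.598
```

Request:
apply_moves(increments=[[0.4, 0, 30, -39, 0], [0.4, 0, 30, -39, 0], [0.4, 0, 30, -39, 0], [0.4, 0, 0, 0, 0], [0.4, 0, 0, 0, 0]])

```text
t: 1.65
eef_pos: [466.1, -146.8, 225.4]
tcp_rot: [-1.586, 1.57, -3.056]
ft_force: [-0.2, -1.0, 0.7]
opening: 0.601
```

```bash
python3 -c "
from h import *
to(466.5,-148.1,102,5.6)
d=imaging.read_camera('wrist');cv2.imwrite('pics/w1.png',d['pixels'][:,:,::-1])
for X in [(466.5,-148.1,122),(472.4,-227.3,127),(484.7,-304.9,152)]: print(proj(d,np.array(X)))
c=np.array([np.cos(.098),np.sin(.098),0])*57
print(proj(d,np.array([466.5,-148.1,122])+c),proj(d,np.array([466.5,-148.1,122])-c))
"
```

```text
t 1.6 pos [ 466.1 -146.8  225.4] yaw 5.76 tilt -1.000 F [-0.2 -1.   0.7] open 0.601 | turn 0.2 shift x 123.4 y 0.2 z 1.3
[280.4532684  210.93412989]
[376.64166211 214.94790355]
[491.78104159 218.58436425]
[280.63698367 141.65861175] [280.28878129 272.9590776 ]
```

View pics/w1.png

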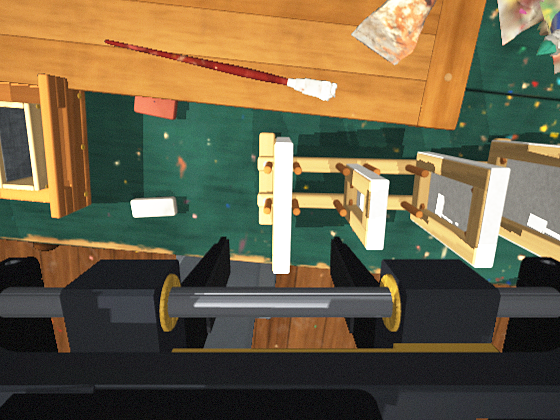

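The wrist view has the landscape's top edge running (283,138)–(281,272). The prediction was (280.6,142)–(280.3,273), so they agree within about 2 mm. The narrow canvas also agrees. Next I descend and grip.

Request:
apply_moves(increments=[[0.4, 40, 0, 1, 0], [0.4, 40, 0, 1, 0], [0.4, 30, 0, 0, 0], [0.4, 13, 0, 0, 0], [0.4, 0, 0, 0, 0], [1, 0, 0, 0, 0], [1, 0, 0, 0, 0], [1, 0, 0, 0, 0], [1, 0, 0, 0, 0], [1, 0, 0, 0, 0]])

```text
t: 2.7
eef_pos: [466.3, -149.8, 103.1]
tcp_rot: [0.946, 1.57, -0.527]
ft_force: [0.4, 0.2, 0.0]
opening: 0.236
```

Request:
apply_moves(increments=[[1, 0, 0, 0, 0], [1, 0, 0, 0, 0], [1, 0, 0, 0, 0]])

```text
t: 3.0
eef_pos: [466.2, -149.7, 102.8]
tcp_rot: [0.844, 1.57, -0.629]
ft_force: [0.1, 1.2, 4.1]
opening: 0.165
```

Request:
apply_moves(increments=[[1, -10, 0, 0, 0], [1, -20, 0, 0, 0], [1, -30, 0, 0, 0], [1, -30, 0, 0, 0], [1, 0, 0, 0, 2.5], [1, 0, 0, 0, 2.5], [1, 0, 0, -10, 0], [1, 0, 2, -20, 0], [1, 0, 2, -30, 0], [1, 0, 2, -40, 0]])

```text
t: 4.0
eef_pos: [470.8, -48.8, 192.6]
tcp_rot: [-1.525, 1.57, -3.086]
ft_force: [-0.6, 0.5, -1.8]
opening: 0.169
```

Request:
apply_moves(increments=[[1, 0, 2, -40, 0], [1, 0, 2, -40, 0], [1, 0, 2, -40, 0], [1, 0, 2, -40, 0], [1, 0, 2, -40, 0], [1, 0, 2, -40, 0], [1, 0, 2, -40, 0], [1, 0, 2, -40, 0], [1, 0, 2, -40, 0], [1, 0, 2, -20, 0]])

```text
t: 5.0
eef_pos: [486.0, 333.7, 192.5]
tcp_rot: [-1.673, 1.57, 3.054]
ft_force: [0.9, 0.0, -1.8]
opening: 0.17
```

Request:
apply_moves(increments=[[1, 0, 0, -15, 0], [1, 0, 0, -8, 0], [1, 0, 0, 0, 0], [1, 0, 0, 0, 0]])

```text
t: 5.4
eef_pos: [486.7, 352.8, 192.6]
tcp_rot: [-0.634, 1.57, -2.195]
ft_force: [-0.0, 0.7, -1.7]
opening: 0.165
```

```bash
python3 - <<'E'
from h import *
to(487.8,354.5,95,.7)
d=imaging.read_camera('wrist');e=imaging.read_camera('scene')
cv2.imwrite('pics/w2.png',np.hstack([cv2.resize(d['pixels'],(450,338)),cv2.resize(e['pixels'][150:350,100:360],(439,338))])[:,:,::-1][:, :800])
a=np.radians(.7);u=np.array([np.cos(a),np.sin(a),0]);v=np.array([-u[1],u[0],0])
print([np.round(proj(d,np.array([487.8,354.5,60])+sx*70*u+sy*21*v)*450/560).tolist() for sx,sy in((1,1),(1,-1),(-1,-1),(-1,1))])
E
```

```text
t 5.4 pos [486.7 352.8 192.6] yaw 0.59 tilt -1.000 F [-0.   0.7 -1.7] open 0.165 | turn -0.1 shift x 97.6 y 1.1 z -1.7
[[203.0, 99.0], [242.0, 99.0], [240.0, 218.0], [206.0, 218.0]]
```

View pics/w2.png

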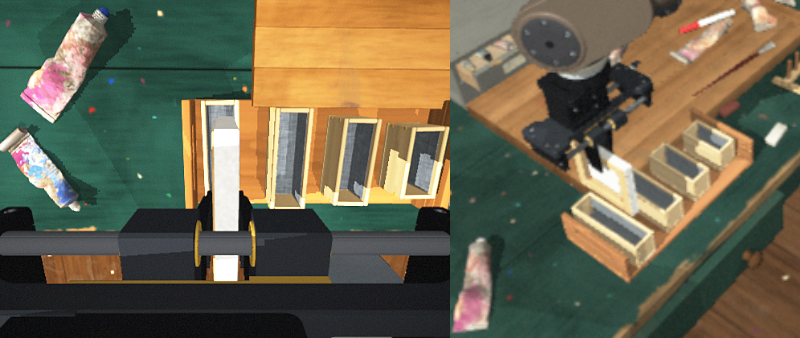

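The wrist view puts the landscape sleeve's far corners at (201,99) and (240,99), against a prediction of (203,99) and (242,99). The canvas sits over it, square to it. Now I lower it.

Request:
apply_moves(increments=[[1, 0, 1, -2.5, 0], [1, 20, 0, 0, 0], [1, 25, 0, 0, 0], [1, 20, 0, 0, 0], [1, 15, 0, 0, 0], [1, 8, 0, 0, 0], [1, 4, 0, 0, 0], [1, 2, 0, 0, 0], [1, 0, 0, 0, 0], [1, 0, 0, 0, 0]])

```text
t: 6.5
eef_pos: [488.1, 356.2, 99.2]
tcp_rot: [2.013, 1.57, 0.453]
ft_force: [0.6, 0.5, -0.7]
opening: 0.166
```

Request:
apply_moves(increments=[[1, 1.5, 0, 0, 0], [1, 0, 0, 0, 0], [1, 0, 0, 0, 0]])

```text
t: 6.8
eef_pos: [487.8, 356.0, 97.2]
tcp_rot: [1.382, 1.571, -0.178]
ft_force: [1.3, -0.8, -2.1]
opening: 0.163
```

Request:
apply_moves(increments=[[1, 1, 0, 0, 0], [1, 0, 0, 0, 0], [1, 0, 0, 0, 0]])

```text
t: 7.1
eef_pos: [487.8, 356.0, 96.0]
tcp_rot: [-0.142, 1.571, -1.702]
ft_force: [0.1, -0.4, -1.8]
opening: 0.168
```

Request:
apply_moves(increments=[[1, 1, 0, 0, 0], [1, 0, 0, 0, 0], [1, 0, 0, 0, 0]])

```text
t: 7.4
eef_pos: [487.9, 356.1, 95.8]
tcp_rot: [1.904, 1.57, 0.343]
ft_force: [-1.1, -0.9, 6.8]
opening: 0.167
```

Request:
apply_moves(increments=[[0.5, 0, 0, 0, 0], [0.5, 0, 0, 0, 0], [0.5, 0, 0, 0, 0], [0.5, 0, 0, 0, 0], [0.5, -20, 0, 0, 0], [0.5, -40, 0, 0, 0], [0.5, -45, 0, 0, 0], [0.5, 0, -2, 25, 0], [0.5, 0, -2, 45, 0], [0.5, 0, -2, 45, 0]])

```text
t: 8.4
eef_pos: [482.6, 240.1, 200.3]
tcp_rot: [1.665, 1.57, 0.107]
ft_force: [0.8, -0.2, -0.2]
opening: 0.5
```

Request:
apply_moves(increments=[[0.5, 0, -2, 46, 0], [0.5, 0, -2, 46, 0], [0.5, 0, -2, 46, 0], [0.5, 0, -2, 46, 0], [0.5, 0, -2, 46, 0], [0.5, 0, -2, 46, 0], [0.5, 0, -2, 46, 0], [0.5, 0, -2, 46, 0], [0.5, 0, -2, 46, 0], [0.5, 0, 0, 46, 0]])

```text
t: 9.4
eef_pos: [469.4, -221.1, 200.2]
tcp_rot: [1.048, 1.571, -0.512]
ft_force: [1.0, 0.9, -0.1]
opening: 0.5
```

Request:
apply_moves(increments=[[0.5, 0, 0, 8, -2.7], [0.5, 0, 0, 0, -2.7], [0.5, 0, 0, 0, 0], [0.5, 0, 0, 0, 0]])

```text
t: 9.8
eef_pos: [469.9, -227.0, 200.1]
tcp_rot: [-1.685, 1.571, 3.131]
ft_force: [0.1, 0.5, 0.1]
opening: 0.503
```

```bash
python3 - <<'E'
from h import *
to(472.4,-227.3,107,6)
d=imaging.read_camera('wrist');e=imaging.read_camera('scene')
cv2.imwrite('pics/w3.png',np.hstack([cv2.resize(d['pixels'],(450,338)),cv2.resize(e['pixels'][200:320,150:290],(350,338))])[:,:,::-1])
c=np.array([np.cos(.1),np.sin(.1),0])*30
for s in(1,-1):print(proj(d,np.array([472.4,-227.3,127])+s*c)*450/560)
c*=39/30
for s in(1,-1):print(proj(d,np.array([484.7,-304.9,152])+s*c)*450/560)
E
```

```text
t 9.8 pos [ 469.9 -227.   200.1] yaw 5.94 tilt -1.000 F [0.1 0.5 0.1] open 0.503 | turn -0.1 shift x 93.1 y 2.4 z 0.6
[224.66601673 144.06423534]
[224.48945282 205.91755339]
[323.67619493 133.01157055]
[314.47072514 222.5599368 ]
```

View pics/w3.png

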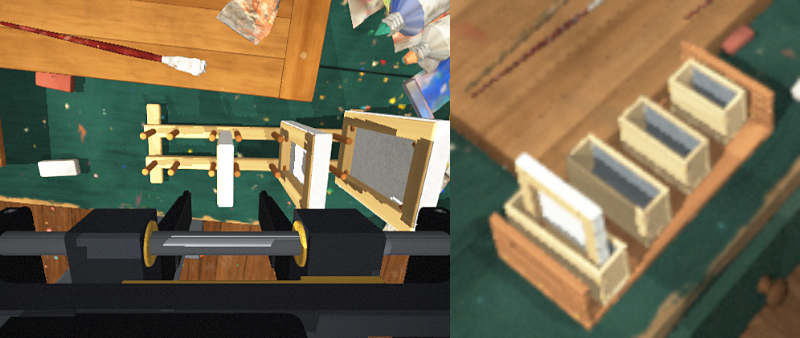

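Landscape stands straight in its sleeve. In the wrist view the narrow's top edge is near column 225, with its near end at row 206, as predicted. Next I grip it.

Request:
apply_moves(increments=[[0.5, 30, 2.5, 0.5, 0], [0.5, 30, 0, 0, 0], [0.5, 23, 0, 0, 0], [0.5, 10, 0, 0, 0], [0.5, 0, 0, 0, 0], [1, 0, 0, 0, 0], [1, 0, 0, 0, 0], [1, 0, 0, 0, 0], [1, 0, 0, 0, 0], [1, 0, 0, 0, 0]])

```text
t: 10.9
eef_pos: [472.7, -227.6, 107.6]
tcp_rot: [0.83, 1.57, -0.636]
ft_force: [-0.1, 0.0, 4.2]
opening: 0.168
```

Request:
apply_moves(increments=[[1, 0, 0, 0, 0], [1, 0, 0, 0, 0], [1, 0, 0, 0, 0]])

```text
t: 11.2
eef_pos: [472.7, -227.6, 107.6]
tcp_rot: [0.797, 1.57, -0.669]
ft_force: [-1.5, 0.8, 6.2]
opening: 0.169
```

```bash
python3 - <<'E'
from h import *
to(488.4,121.4,200,.7)
E
```

```text
t 11.2 pos [ 472.7 -227.6  107.6] yaw 6.00 tilt -1.000 F [-1.5  0.8  6.2] open 0.169 | turn 5.3 shift x -92.4 y 20.0 z -348.8
```

Request:
apply_moves(increments=[[1, -10, 0, 0, 0], [1, -20, 0, 0, 0], [1, -30, 0, 0, 0], [1, -32, 0, 0, 0], [1, 0, 0, 0, 2.6], [1, 0, 0, 0, 2.7], [1, 0, 2, -10, 0], [1, 0, 2, -25, 0], [1, 0, 2, -40, 0], [1, 0, 2, -40, 0]])

```text
t: 12.2
eef_pos: [478.7, -110.7, 199.0]
tcp_rot: [-2.031, 1.57, 2.694]
ft_force: [1.2, -0.0, -2.0]
opening: 0.166
```

Request:
apply_moves(increments=[[1, 0, 3, -40, 0], [1, 0, 3, -40, 0], [1, 0, 3, -40, 0], [1, 0, 3, -40, 0], [1, 0, 0, -40, 0], [1, 0, 0, -20, 0], [1, 0, 0, -10, 0], [1, 0, 0, -4, 0], [1, 0, 0, 0, 0], [1, 0, 0, 0, 0]])

```text
t: 13.2
eef_pos: [488.2, 121.0, 199.1]
tcp_rot: [-0.518, 1.571, -2.077]
ft_force: [-0.2, 0.4, -2.8]
opening: 0.165
```

```bash
python3 - <<'E'
from h import *
to(488.4,121.4,101,.7)
d=imaging.read_camera('wrist')
cv2.imwrite('pics/w4.png',d['pixels'][:300,:,::-1])
a=np.radians(.7);u=np.array([np.cos(a),np.sin(a),0]);v=np.array([-u[1],u[0],0])
print([np.round(proj(d,np.array([488.4,121.4,60])+sx*43*u+sy*21*v)).tolist() for sx,sy in((1,1),(1,-1),(-1,-1),(-1,1))])
p=status.state()["eef_pos"]
print([np.round(proj(d,np.array([*p[:2],p[2]+19.4])+sx*30*u+sy*8*v)).tolist() for sx,sy in((1,1),(1,-1),(-1,-1),(-1,1))])
E
```

```text
t 13.2 pos [488.2 121.  199.1] yaw 0.67 tilt -1.000 F [-0.2  0.4 -2.8] open 0.165 | turn -0.0 shift x 98.1 y 0.2 z -0.4
[[255.0, 155.0], [301.0, 155.0], [300.0, 244.0], [257.0, 244.0]]
[[260.0, 221.0], [296.0, 221.0], [294.0, 336.0], [262.0, 336.0]]
```

View pics/w4.png

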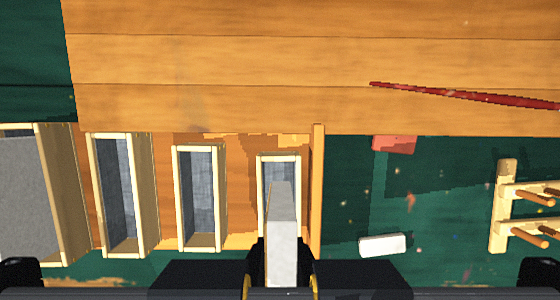

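The narrow sleeve's far rim is at (257–301, 155), predicted 255–301. The canvas top's far edge is at row ~221, predicted 221. Now I lower it.

Request:
apply_moves(increments=[[1, 20, 0, 0, 0], [1, 25, 0, 0, 0], [1, 25, 0, 0, 0], [1, 15, 0, 0, 0], [1, 8, 0, 0, 0], [1, 2, 0, 0, 0], [1, 1.5, 0, 0, 0], [1, 0, 0, 0, 0], [1, 0, 0, 0, 0]])

```text
t: 14.15
eef_pos: [488.5, 121.8, 103.2]
tcp_rot: [1.574, 1.57, 0.015]
ft_force: [0.1, 0.1, -3.1]
opening: 0.164
```

Request:
apply_moves(increments=[[1, 1, 0, 0, 0], [1, 0, 0, 0, 0], [1, 0, 0, 0, 0]])

```text
t: 14.45
eef_pos: [488.2, 121.8, 101.7]
tcp_rot: [1.111, 1.571, -0.447]
ft_force: [-0.3, 0.5, -2.2]
opening: 0.169
```

Request:
apply_moves(increments=[[1, 1, 0, 0, 0], [1, 0, 0, 0, 0], [1, 0, 0, 0, 0]])

```text
t: 14.75
eef_pos: [488.2, 121.8, 100.6]
tcp_rot: [1.254, 1.571, -0.305]
ft_force: [1.0, -0.2, -1.2]
opening: 0.166
```

Request:
apply_moves(increments=[[1, 0.8, 0, 0, 0], [1, 0, 0, 0, 0], [1, 0, 0, 0, 0]])

```text
t: 15.05
eef_pos: [488.3, 121.8, 100.6]
tcp_rot: [1.561, 1.57, 0.003]
ft_force: [-3.0, -0.4, 10.7]
opening: 0.165
```

Request:
apply_moves(increments=[[0.5, 0, 0, 0, 0], [0.5, 0, 0, 0, 0], [0.5, 0, 0, 0, 0], [0.5, 0, 0, 0, 0], [0.5, -20, 0, 0, 0], [0.5, -45, 0, 0, 0], [0.5, -45, 0, 0, 0], [0.5, 0, -1, 25, 0], [0.5, 0, -1, 45, 0], [0.5, 0, -1, 45, 0]])

```text
t: 16.05
eef_pos: [486.4, 5.9, 210.2]
tcp_rot: [1.298, 1.57, -0.259]
ft_force: [0.3, 1.0, -0.1]
opening: 0.502
```

Request:
apply_moves(increments=[[0.5, 0, -1, 46, 0], [0.5, 0, -1, 46, 0], [0.5, 0, -1, 46, 0], [0.5, 0, -1, 46, 0], [0.5, 0, -1, 46, 0], [0.5, 0, -1, 46, 0], [0.5, 0, 0, 35, 0], [0.5, 0, 0, 0, -2.7], [0.5, 0, 0, 0, -2.6], [0.5, 0, 0, 0, 0]])

```text
t: 17.05
eef_pos: [484.2, -304.6, 209.5]
tcp_rot: [-2.224, 1.57, 2.593]
ft_force: [0.4, -0.1, -0.3]
opening: 0.498
```

```bash
python3 - <<'E'
from h import *
to(484.7,-304.9,132,6)
d=imaging.read_camera('wrist');e=imaging.read_camera('scene')
cv2.imwrite('pics/w5.png',np.hstack([cv2.resize(d['pixels'],(450,338)),cv2.resize(e['pixels'][200:320,150:290],(350,338))])[:,:,::-1])
u=np.array([np.cos(.1),np.sin(.1),0]);v=np.array([-u[1],u[0],0])
for c,w in(((484.7,-304.9,152),39),((496.3,-382.9,172),48)):
  print([np.round(proj(d,np.array(c)+sx*w*u+sy*8*v)*450/560).tolist() for sx,sy in((1,1),(1,-1),(-1,-1),(-1,1))])
E
```

```text
t 17.1 pos [ 484.2 -304.6  209.5] yaw 6.01 tilt -1.000 F [ 0.4 -0.1 -0.3] open 0.498 | turn 0.0 shift x 77.5 y 0.4 z 0.4
[[215.0, 139.0], [234.0, 139.0], [233.0, 224.0], [215.0, 224.0]]
[[319.0, 127.0], [341.0, 127.0], [327.0, 241.0], [308.0, 241.0]]
```

View pics/w5.png

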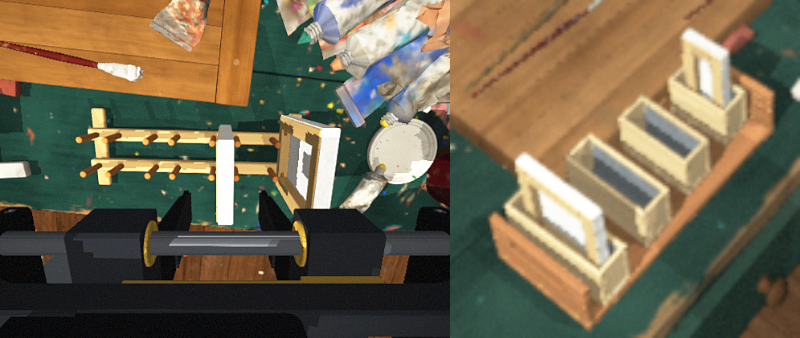

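Narrow stands straight in its sleeve. The upright's top edge at columns 218–233, near end row 224, matches the prediction. Next I grip it.

Request:
apply_moves(increments=[[0.5, 30, 0.5, 0.5, 0], [0.5, 25, 0, 0, 0], [0.5, 15, 0, 0, 0], [0.5, 7.5, 0, 0, 0], [0.5, 0, 0, 0, 0], [1, 0, 0, 0, 0], [1, 0, 0, 0, 0], [1, 0, 0, 0, 0], [1, 0, 0, 0, 0], [1, 0, 0, 0, 0]])

```text
t: 18.15
eef_pos: [485.1, -304.8, 132.7]
tcp_rot: [0.701, 1.57, -0.765]
ft_force: [-0.3, -0.6, 2.5]
opening: 0.166
```

Request:
apply_moves(increments=[[1, 0, 0, 0, 0], [1, 0, 0, 0, 0], [1, -10, 0, 0, 0], [1, -20, 0, 0, 0], [1, -30, 0, 0, 0], [1, -30, 0, 0, 0], [1, -28, 0, 0, 0], [1, 0, 0, 0, 2.7], [1, 0, 0, 0, 2.6], [1, 0, 0, 0, 0]])

```text
t: 19.15
eef_pos: [484.8, -304.6, 250.7]
tcp_rot: [-0.661, 1.571, -2.221]
ft_force: [0.5, -0.4, -2.5]
opening: 0.159
```

```bash
python3 - <<'E'
from h import *
to(488.2,199.2,250,.7)
E
```

```text
t 19.1 pos [ 484.8 -304.6  250.7] yaw 0.67 tilt -1.000 F [ 0.5 -0.4 -2.5] open 0.159 | turn -0.0 shift x 0.7 y 9.6 z -503.7
```

Request:
apply_moves(increments=[[1, 0, 1, -10, 0], [1, 0, 1, -25, 0], [1, 0, 1, -42, 0], [1, 0, 1, -42, 0], [1, 0, 1, -42, 0], [1, 0, 1, -42, 0], [1, 0, 1, -42, 0], [1, 0, 1, -42, 0], [1, 0, 1, -42, 0], [1, 0, 0.5, -42, 0]])

```text
t: 20.15
eef_pos: [489.2, 68.6, 250.4]
tcp_rot: [-1.628, 1.571, 3.098]
ft_force: [0.2, 0.7, -1.8]
opening: 0.166
```

Request:
apply_moves(increments=[[1, 0, 0, -42, 0], [1, 0, 0, -42, 0], [1, 0, 0, -25, 0], [1, 0, 0, -15, 0], [1, 0, 0, -9, 0], [1, 0, 0, 0, 0], [1, 0, 0, 0, 0]])

```text
t: 20.85
eef_pos: [488.3, 198.6, 250.2]
tcp_rot: [-0.646, 1.57, -2.205]
ft_force: [0.0, 0.1, -1.2]
opening: 0.165
```

```bash
python3 - <<'E'
from h import *
to(488.2,199.2,126,.7)
d=imaging.read_camera('wrist')
cv2.imwrite('pics/w6.png',d['pixels'][:300,:,::-1])
a=np.radians(.7);u=np.array([np.cos(a),np.sin(a),0]);v=np.array([-u[1],u[0],0])
print([np.round(proj(d,np.array([488.2,199.2,60])+sx*52*u+sy*21*v)).tolist() for sx,sy in((1,1),(1,-1),(-1,-1),(-1,1))])
E
```

```text
t 20.9 pos [488.3 198.6 250.2] yaw 0.69 tilt -1.000 F [ 0.   0.1 -1.2] open 0.165 | turn -0.0 shift x 124.2 y -0.1 z -0.6
[[258.0, 142.0], [298.0, 142.0], [297.0, 235.0], [260.0, 235.0]]
```

View pics/w6.png

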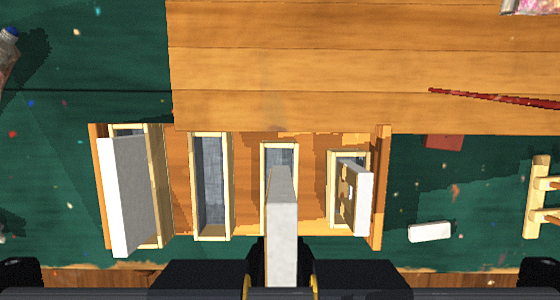

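The upright sleeve's far rim is at (260–299, 142), predicted 258–298, so it is aligned. Now I lower it.

Request:
apply_moves(increments=[[1, 25, 0, -0.5, 0], [1, 30, 0, 0, 0], [1, 30, 0, 0, 0], [1, 20, 0, 0, 0], [1, 10, 0, 0, 0], [1, 5, 0, 0, 0], [1, 2.5, 0, 0, 0], [1, 0, 0, 0, 0], [1, 0, 0, 0, 0]])

```text
t: 21.8
eef_pos: [488.6, 199.9, 128.6]
tcp_rot: [1.736, 1.569, 0.178]
ft_force: [-0.4, 0.6, -2.2]
opening: 0.166
```

Request:
apply_moves(increments=[[1, 1, 0, 0, 0], [1, 0, 0, 0, 0], [1, 0, 0, 0, 0]])

```text
t: 22.1
eef_pos: [488.3, 199.9, 127.0]
tcp_rot: [1.535, 1.57, -0.023]
ft_force: [0.4, -0.1, -2.7]
opening: 0.167
```

Request:
apply_moves(increments=[[1, 0.8, 0, 0, 0], [1, 0, 0, 0, 0], [1, 0, 0, 0, 0]])

```text
t: 22.4
eef_pos: [488.3, 199.8, 126.0]
tcp_rot: [-0.477, 1.571, -2.035]
ft_force: [-0.2, -0.3, -1.4]
opening: 0.169
```

Request:
apply_moves(increments=[[1, 0.8, 0, 0, 0], [1, 0, 0, 0, 0], [1, 0, 0, 0, 0]])

```text
t: 22.7
eef_pos: [488.3, 199.9, 125.7]
tcp_rot: [1.645, 1.57, 0.086]
ft_force: [-1.7, -0.5, 6.3]
opening: 0.163
```

Request:
apply_moves(increments=[[0.5, 0, 0, 0, 0], [0.5, 0, 0, 0, 0], [0.5, 0, 0, 0, 0], [0.5, 0, 0, 0, 0], [0.5, -20, 0, 0, 0], [0.5, -42, 0, 0, 0], [0.5, -42, 0, 0, 0], [0.5, 0, 1, 25, 0], [0.5, 0, 0, 45, 0], [0.5, 0, 0, 45, 0]])

```text
t: 23.7
eef_pos: [490.5, 84.0, 229.5]
tcp_rot: [1.423, 1.57, -0.134]
ft_force: [1.1, 0.4, 0.5]
opening: 0.502
```

Request:
apply_moves(increments=[[0.5, 0, 0, 46, 0], [0.5, 0, 0, 46, 0], [0.5, 0, 0, 46, 0], [0.5, 0, 0, 46, 0], [0.5, 0, 0, 46, 0], [0.5, 0, 0, 46, 0], [0.5, 0, 0, 46, 0], [0.5, 0, 0, 46, 0], [0.5, 0, 0, 46, 0], [0.5, 0, 0, 46, 0]])

```text
t: 24.7
eef_pos: [496.0, -377.0, 229.2]
tcp_rot: [-2.109, 1.571, 2.616]
ft_force: [1.4, -0.1, -0.2]
opening: 0.497
```

Request:
apply_moves(increments=[[0.5, 0, 0, 8, -2.7], [0.5, 0, 0, 0, -2.6], [0.5, 0, 0, 0, 0], [0.5, 0, 0, 0, 0]])

```text
t: 25.1
eef_pos: [496.4, -382.9, 229.2]
tcp_rot: [-2.238, 1.571, 2.577]
ft_force: [-0.4, 0.6, -0.2]
opening: 0.504
```

```bash
python3 - <<'E'
from h import *
to(496.3,-382.9,152,6)
d=imaging.read_camera('wrist');e=imaging.read_camera('scene')
cv2.imwrite('pics/w7.png',np.hstack([cv2.resize(d['pixels'],(450,338)),cv2.resize(e['pixels'][200:320,150:290],(350,338))])[:,:,::-1])
u=np.array([np.cos(.1),np.sin(.1),0]);v=np.array([-u[1],u[0],0])
for c,w in(((496.3,-382.9,172),48),):
  print([np.round(proj(d,np.array(c)+sx*w*u+sy*8*v)*450/560).tolist() for sx,sy in((1,1),(1,-1),(-1,-1),(-1,1))])
E
```

```text
t 25.1 pos [ 496.4 -382.9  229.2] yaw 5.93 tilt -1.000 F [-0.4  0.6 -0.2] open 0.504 | turn -0.1 shift x 77.2 y -0.1 z -0.0
[[214.0, 129.0], [234.0, 129.0], [233.0, 234.0], [215.0, 234.0]]
```

View pics/w7.png

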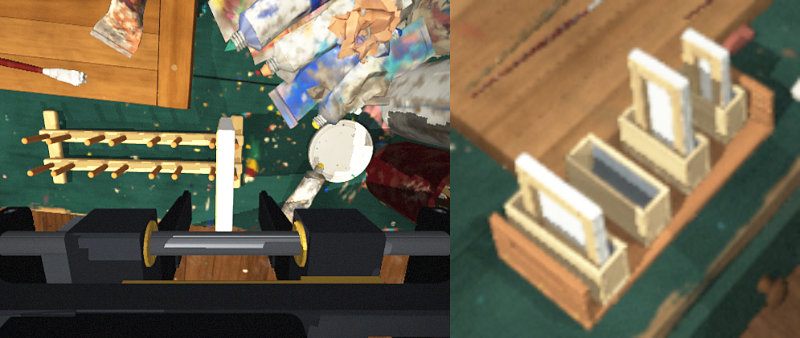

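Three canvases stand straight, and the large's top (columns 216–234, near end row 234) matches the prediction. Next I grip and lift it.

Request:
apply_moves(increments=[[0.5, 30, 0, 0, 0], [0.5, 25, 0, 0, 0], [0.5, 15, 0, 0, 0], [0.5, 7, 0, 0, 0], [0.5, 0, 0, 0, 0], [1, 0, 0, 0, 0], [1, 0, 0, 0, 0], [1, 0, 0, 0, 0], [1, 0, 0, 0, 0], [1, 0, 0, 0, 0]])

```text
t: 26.2
eef_pos: [496.6, -383.1, 152.6]
tcp_rot: [0.869, 1.57, -0.597]
ft_force: [0.6, 1.1, 2.7]
opening: 0.167
```

Request:
apply_moves(increments=[[1, 0, 0, 0, 0], [1, 0, 0, 0, 0], [1, -10, 0, 0, 0], [1, -22, 0, 0, 0], [1, -35, 0, 0, 0], [1, -40, 0, 0, 0], [1, -42, 0, 0, 0], [1, 0, 0, 0, 2.7], [1, 0, 0, 0, 2.6], [1, 0, 0, 0, 0]])

```text
t: 27.2
eef_pos: [496.3, -383.0, 301.8]
tcp_rot: [0.228, 1.57, -1.331]
ft_force: [-0.5, 0.3, -0.6]
opening: 0.166
```

```bash
python3 - <<'E'
from h import *
to(489.5,275.9,300,.7)
E
```

```text
t 27.2 pos [ 496.3 -383.   301.8] yaw 0.66 tilt -1.000 F [-0.5  0.3 -0.6] open 0.166 | turn -0.0 shift x 1.8 y 1.3 z -658.9
```

Request:
apply_moves(increments=[[1, 0, 0, -10, 0], [1, 0, 0, -25, 0], [1, 0, 0, -43, 0], [1, 0, 0, -43, 0], [1, 0, 0, -43, 0], [1, 0, 0, -43, 0], [1, 0, 0, -43, 0], [1, 0, 0, -43, 0], [1, 0, 0, -43, 0], [1, 0, 0, -43, 0]])

```text
t: 28.2
eef_pos: [490.9, -2.0, 301.2]
tcp_rot: [-1.73, 1.571, 2.996]
ft_force: [0.3, -0.0, -1.2]
opening: 0.164
```

Request:
apply_moves(increments=[[1, 0, 0, -43, 0], [1, 0, 0, -43, 0], [1, 0, 0, -43, 0], [1, 0, 1, -43, 0], [1, 0, 0, -43, 0], [1, 0, 0, -30, 0], [1, 0, 0, -18, 0], [1, 0, 0, -11, 0], [1, 0, 0, -6, 0], [1, 0, 0, 0, 0]])

```text
t: 29.2
eef_pos: [489.2, 276.0, 301.1]
tcp_rot: [-0.741, 1.57, -2.299]
ft_force: [-0.5, -0.3, -1.1]
opening: 0.166
```

```bash
python3 - <<'E'
from h import *
to(489.5,275.9,146,.7)
d=imaging.read_camera('wrist')
cv2.imwrite('pics/w8.png',d['pixels'][:300,:,::-1])
a=np.radians(.7);u=np.array([np.cos(a),np.sin(a),0]);v=np.array([-u[1],u[0],0])
print([np.round(proj(d,np.array([489.5,275.9,60])+sx*61*u+sy*21*v)).tolist() for sx,sy in((1,1),(1,-1),(-1,-1),(-1,1))])
E
```

```text
t 29.2 pos [489.2 276.  301.1] yaw 0.74 tilt -1.000 F [-0.5 -0.3 -1.1] open 0.166 | turn 0.0 shift x 155.1 y 0.3 z 0.1
[[262.0, 131.0], [297.0, 131.0], [295.0, 228.0], [263.0, 228.0]]
```

View pics/w8.png

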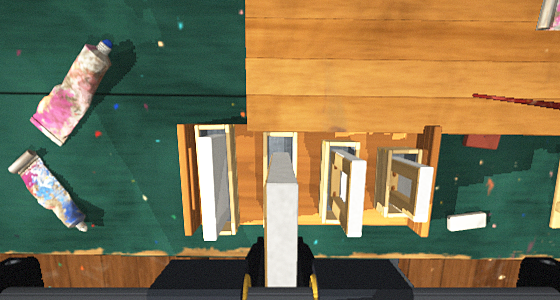

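The large sleeve's far rim is at (263–298, 131), predicted 262–297, so it is aligned. Now I lower it.

Request:
apply_moves(increments=[[1, 25, 0, 0, 0], [1, 35, 0, 0, 0], [1, 35, 0, 0, 0], [1, 30, 0, 0, 0], [1, 15, 0, 0, 0], [1, 8, 0, 0, 0], [1, 4, 0, 0, 0], [1, 1, 0, 0, 0], [1, 0, 0, 0, 0], [1, 0, 0, 0, 0]])

```text
t: 30.25
eef_pos: [489.6, 276.0, 149.0]
tcp_rot: [1.887, 1.57, 0.328]
ft_force: [-0.2, 0.2, -2.6]
opening: 0.17
```

Request:
apply_moves(increments=[[1, 1, 0, 0, 0], [1, 0, 0, 0, 0], [1, 0, 0, 0, 0]])

```text
t: 30.55
eef_pos: [489.3, 275.9, 147.3]
tcp_rot: [1.5, 1.571, -0.058]
ft_force: [0.3, -0.2, -1.2]
opening: 0.171
```

Request:
apply_moves(increments=[[1, 0.8, 0, 0, 0], [1, 0, 0, 0, 0], [1, 0, 0, 0, 0]])

```text
t: 30.85
eef_pos: [489.3, 275.9, 146.3]
tcp_rot: [-0.396, 1.571, -1.954]
ft_force: [-0.0, 0.7, -0.9]
opening: 0.167
```

Request:
apply_moves(increments=[[1, 0.8, 0, 0, 0], [1, 0, 0, 0, 0], [1, 0, 0, 0, 0]])

```text
t: 31.15
eef_pos: [489.4, 275.9, 145.6]
tcp_rot: [1.214, 1.571, -0.345]
ft_force: [-0.2, 0.2, -0.8]
opening: 0.167
```

Request:
apply_moves(increments=[[1, 0.5, 0, 0, 0], [1, 0, 0, 0, 0], [1, 0, 0, 0, 0]])

```text
t: 31.45
eef_pos: [489.4, 275.9, 145.6]
tcp_rot: [1.795, 1.57, 0.237]
ft_force: [-1.5, -0.6, 5.4]
opening: 0.166
```

On the floor. I release, rise, move clear and check.

Request:
apply_moves(increments=[[0.5, 0, 0, 0, 0], [0.5, 0, 0, 0, 0], [0.5, 0, 0, 0, 0], [0.5, 0, 0, 0, 0], [0.5, -20, 0, 0, 0], [0.5, -40, 0, 0, 0], [0.5, -40, 0, 0, 0], [0.5, 0, 0, 40, 0], [0.5, 0, 0, 45, 0], [0.5, 0, 0, 45, 0]])

```text
t: 32.45
eef_pos: [490.6, 144.7, 245.3]
tcp_rot: [1.51, 1.57, -0.048]
ft_force: [0.6, -0.1, -0.8]
opening: 0.503
```

Request:
apply_moves(increments=[[0.5, 0, 0, 45, 0], [0.5, 0, 0, 45, 0], [0.5, 0, 0, 45, 0], [0.5, 0, 0, 45, 0], [0.5, 0, 0, 45, 0], [0.5, 0, 0, 45, 0], [0.5, 0, 0, 45, 0], [0.5, 0, 0, 45, 0], [0.5, 0, 0, 0, 0], [0.5, 0, 0, 0, 0]])

```text
t: 33.45
eef_pos: [495.0, -214.7, 244.8]
tcp_rot: [-2.26, 1.57, 2.462]
ft_force: [1.1, -0.1, 0.2]
opening: 0.5
```

```bash
python3 - <<'E'
from h import *
s=status.state();print(s["t"],s["eef_pos"],s["ft_force"])
d=imaging.read_camera("top");e=imaging.read_camera("scene")
a=cv2.resize(d["pixels"][168:228,132:252],(800,400),interpolation=cv2.INTER_CUBIC)
b=cv2.resize(e["pixels"][200:320,150:290],(233,200),interpolation=cv2.INTER_CUBIC)
o=np.zeros((600,800,3),np.uint8);o[:400]=a;o[400:,:233]=b;cv2.imwrite("pics/fin.png",o[:,:,::-1])
g=cv2.resize(d["pixels"][168:228,132:252],None,fx=4.5,fy=4.5,interpolation=cv2.INTER_CUBIC)
k,l,st,_=cv2.connectedComponentsWithStats((g.min(2)>222).astype(np.uint8))
for i in range(1,k):
    if st[i,4]<800:continue
    (cx,cy),wh,an=cv2.minAreaRect(np.argwhere(l==i)[:,::-1].astype(np.float32))
    x=cx;H=115 if x<150 else 165 if x<270 else 145 if x<390 else 120
    q=cv2.boxPoints(((cx,cy),wh,an));q=q[np.argsort(q[:,1])]
    T=[bp(d,(132+(x+.5)/4.5-.5,168+(y+.5)/4.5-.5),H)[:2] for x,y in(q[:2].mean(0),q[2:].mean(0))];t=T[0]-T[1]
    print(H,((T[0]+T[1])/2).round(1),"len",np.hypot(*t).round(1),"ang",np.degrees(np.arctan2(t[1],t[0])).round(1),np.array(wh)/4.5/.36)
E
```

```text
33.45 [ 495.03274313 -214.74208313  244.77816784] [ 1.09367993 -0.0855471   0.15333074]
115 [487.7 355.3] len 121.4 ang 0.4 [ 18.11454443 117.38993327]
165 [488.5 275.1] len 98.5 ang 0.9 [98.7654321  16.04938272]
145 [487.5 199.5] len 80.5 ang 0.5 [79.62962963 16.04938272]
120 [488.  121.1] len 65.4 ang 0.2 [63.58024691 17.90123457]
```

View pics/fin.png

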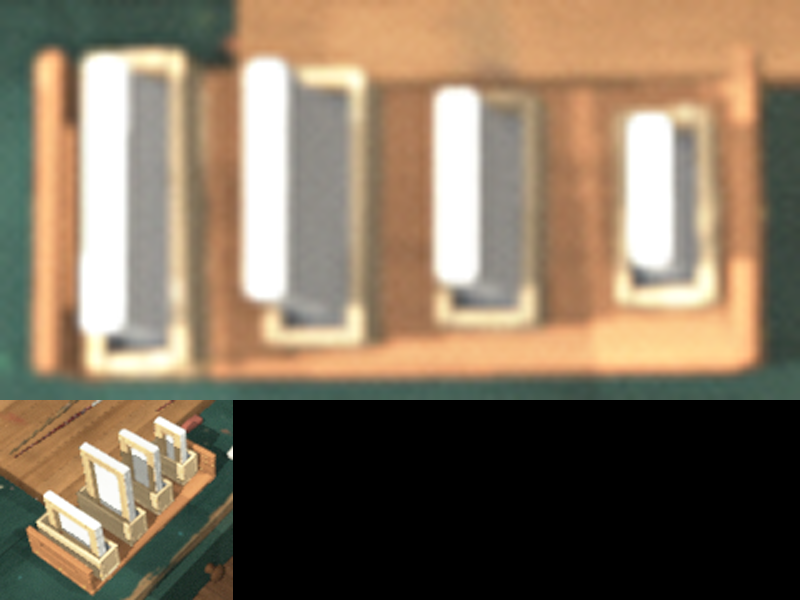

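All four canvas tops are within about 1 mm of their sleeve centres and within 1° of being in line. The arm is clear, so I'm handing in.

```bash
python3 -c "
from cell import env;print(env.job_done())"
```

```text
the job is handed in; nothing more can be done
None
```

All four canvases now stand upright in the sleeves made for their widths, and I handed the job in at about 33.5 s of the 112 s allowed. I moved them in the order landscape, narrow, upright, large. Each was lowered until the wrist force showed it resting on the sleeve floor, at the height expected for that canvas, before I released it.

- **Position:** the final top-camera measurement put each canvas top within about 1 mm of its sleeve's middle and within 1° of the crate's line.
- **Upright:** the scene view shows all four standing straight, with the arm clear and touching nothing.
- **Disagreements:** the top-camera edge lengths came out 2–7 mm long. I put that down to glare on the white edges, and it doesn't affect the centres. Predicted and seen positions in the wrist camera otherwise agreed within about 2 mm, and no check failed.

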